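# Roll the creasing bar to its grooved face

## Task

Get the hexagonal metal creasing bar ready for the next strap: roll it over on the cutting board, one flat at a time and letting it come to rest on each flat, until the face with the long groove is on top. Do not pick the bar up; leave it lying still on the board, and leave the other things where they are.

Things in the scene. Friction and masses are not known exactly. Their poses are not given: they have to be found in the camera images.
- bar: bare-metal hexagonal bar lying on a flat on the cutting board: 40 mm across flats, 46 across corners, flats 23 wide, 130 long, 0.35 to 0.7 kg. Origin at its centre (20 mm above the board's top). x runs along the bar; z points out of the face with the long groove. At the start that face looks obliquely down to one side, two flats from the top; heading and side can be anything
- groove (a point): centre of the bar's face with the long straight groove (116 x 7 mm), 20 mm from the bar's centre. To bring it on top, roll the bar two flats towards the side on which the dishes show at the start (or four the other way); each roll carries the bar 23 mm along
- dishes (a point): centre of the opposite face, which has three round dishes (15 mm) in a row; the other four faces are plain. Pushed sideways on its upper slanting face, about 6 mm below its top, by a fingertip that rises with it (about 9 mm, turning about the far lower edge), the bar tips over that edge with a few newtons; past its corner it drops onto the next flat by itself
- board: wooden cutting board fixed on the bench, 320 x 400 mm (its x and y), 18 mm thick; origin at the centre of its underside, so its top is 18 mm above the bench
- spool: small white thread spool, 36 mm wide, 42 mm high, standing on the board near an edge; origin at the centre of its underside. Not to be moved
- slicker: small dark turned-wood edge slicker, 34 mm wide, 66 mm high, standing on the board near an edge; origin at the centre of its underside. Not to be moved
- awl: wooden-handled awl lying on the board near an edge, 135 mm long, 18 mm thick; its x axis points to the steel tip; origin on its underside, at the front end of the handle. Not to be moved
- cone: white thread cone, 90 mm wide at the foot, 170 mm high, standing beside the board; origin at the centre of its underside. Not to be moved
- spool_black: black thread spool, 60 mm wide, 85 mm high, standing beside the board; origin at the centre of its underside. Not to be moved
- bottle: blue plastic bottle, 48 mm wide, 110 mm high, standing beyond the board; origin at the centre of its underside. Not to be moved
- burnisher: turned wooden burnishing stand with a mushroom head, 90 mm wide at the foot, 115 mm high, standing beside the board; origin at the centre of its underside. Not to be moved
- pliers: red-handled pliers lying beyond the board, about 165 mm long, 14 mm thick; origin at the jaw pivot, on its underside. Not to be moved
Mind the look-alikes: they are no part of the job. There is more than one size of the bar; the one meant has the size given above.

How it is judged (in metres and radians):
On the way:
1. the bar rests on the board with the groove face one flat (60 degrees) short of the top (angle between bar's own z axis and vertical between 0.93 and 1.16 rad and x of bar in the frame of board between -0.15 and 0.15 m and y of bar in the frame of board between -0.19 and 0.19 m and z of bar in the frame of board between 0.034 and 0.042 m and linear speed of bar below 0.02 m/s and angular speed of bar below 0.2 rad/s), for 0.2 s.
At the end, for the whole second after the job is handed in: The groove face points straight up (within 0.1 rad), the bar lies flat and still on the board (its centre at least 10 mm inside the board's edges) (angle between bar's own z axis and vertical below 0.1 rad and x of bar in the frame of board between -0.15 and 0.15 m and y of bar in the frame of board between -0.19 and 0.19 m and z of bar in the frame of board between 0.034 and 0.042 m and linear speed of bar below 0.02 m/s and angular speed of bar below 0.2 rad/s); the robot touches nothing.
It fails at once if the bar is picked up (its centre more than 70 mm above the bench: about 29 mm higher than rolling takes it) (height (world z) of bar above 0.07 m).
It fails at once if one of the other loose things is moved by more than 25 mm (distance of any of spool, slicker, awl, cone, spool_black, bottle, burnisher, pliers from where it was at the start of the episode above 0.025 m).
It also fails if it takes over 38 s, if anything falls off the work surface, if the arm or the gripper's body presses on something with over 40 N, if the wrist force passes 120 N, or if a joint passes its speed limit or range.

## Robot

A 6-joint arm with a two-finger parallel gripper is mounted at the origin on the work surface. World frame = base frame: x ahead of the robot, y to its left, z up, the work surface at z = 0. Lengths are in mm, angles in rad, forces in N, time in s.
With the tool pointing down it reaches from about 275 to 750 mm from the base axis. Payload 10.2 kg.
Tool frame: the origin (TCP) lies midway between the tips of the shut fingers; the grasp point (between the pads) lies 19 mm behind it; z points along the fingers, y is the line along which they close (so a half turn about z gives the same grasp; the last joint's range is limited). The gripper opens to 85 mm and grips with 20 to 120 N. Pads are 22 mm wide; open, the fingers measure 114 mm over their backs; the gripper's body (76 mm by 85 mm) begins 54 mm behind the grasp point. The pads swing forward as they close: fully open they stand 13 mm farther back than shut.
Start: joints at [-1.555, 0.313, 1.498, -0, 1.331, -0.223], TCP at [124.168, -510.111, 231.294] pointing down, gripper open.
Joint ranges: [-2.94, 2.94], [-0.97, 2.17], [0.19, 2.56], [-1.23, 4.37], [0.02, 3.11], [-2.88, 2.88]. Speed limits (rad/s): [2.39, 2.39, 3.01, 3.14, 3.14, 3.14].

## Interface

Orientations are given as a rotation vector (axis times angle).
In Python, from plant import r gives the robot as it stands.
- The arm moves only by the tool step_arm, never from a script. Its argument "commands" is a list of rows, each a list of 3 entries, a list of its own where there are three numbers: the shift along the tool's x, y, z in mm, then the turn, a rotation vector about the tool's x, y, z in rad, then the finger opening in mm, from 0 to 85.4. A call has exactly 5 rows; each row is the pose to reach, as a shift and turn from the pose commanded when the call began, along the tool's axes at that moment; what a row does not reach only later rows make up. A row lasts 1/10 s, in which the tool goes at most 50 mm and 8.59 degrees, less where a joint would pass 70% of its speed; a pose out of reach is approached as far as the arm can. A call with a gripper value outside its range is refused whole. The fingers move at their own pace and stop on an object; "grip_force" is the grip in N (left out, the last holds). Time passes only in rows, so rows that repeat a pose let the fingers close, or fill a call up. It gives the time, the measured TCP pose, the force, the opening and the grip force at its end, in the units of the state.
- r.observe(): the state, without advancing time (a new reading comes with each control period).
- r.grab_frame(name): name is "scene" or "side" or "wrist"; returns a dict with "image" (400x640x3 uint8, red, green, blue), "fov_y" (degrees; the focal length in pixels is half the picture's height over the tangent of half this angle, whatever the lens; pixels are square), "cx", "cy" (the principal point, pixels), "k1" (the pictures are not rectified: a ray, as slopes to the right and down, at radius r is drawn at 1 + k1 r^2 times it, then the intrinsics apply), "cam_to_world" (4x4, takes a point from camera to world coordinates). Camera axes: x right, y down, z forward; pixel columns grow to the right and rows downward; lengths in mm; the calibration is good to about 2 mm. A picture is of the moment at which its call begins. There is no depth.
- r.close_job(): hands the job in; it is judged then, once.
The state is a dict: "t": time; "q": joint angles; "dq": joint speeds; "tau": joint torques, N m; "position": TCP position; "tcp_rot": TCP orientation; "wrist_force": force on the tool from outside, world axes, zero at the start; "wrist_torque": the same for the moment, N m; "opening": opening from 0.0 (shut) to 1.0 (fully open); "finger_force": force on a finger pad.
Only numpy, scipy, OpenCV 4.12 (cv2) and the standard library are available. Lean on these libraries where they do the work, as an engineer would, in place of code of your own. Each camera call takes 0.05 s, during which the arm holds its last target. There are 200 camera calls.

## Working session

There is one attempt and no reset: what is moved stays moved. The work goes in short steps, Python scripts to look and compute and a tool call to move; the robot and the scene stay as the last step left them, time stands still between calls to the robot, and variables do not carry over. Pictures are saved under pics/ and viewed, at most 10 in all, crops included, and the job is handed in when it is done.

Besides the shell and the picture viewer there is one more tool, called after "Request:" as name(argument=value, ...), one argument or row to a line, values as JSON. step_arm: Moves the arm, as the interface text tells. Its arguments: {"type":"object","properties":{"commands":{"type":"array","items":{"type":"array"}},"grip_force":{"type":"number"}},"required":["commands"]}

```bash
mkdir -p pics; cat > h.py <<'E'
import numpy as np, cv2
from scipy.spatial.transform import Rotation as R
from plant import r
def K(f):
    h=f["image"].shape[0]; F=h/2/np.tan(np.radians(f["fov_y"])/2)
    return np.array([[F,0,f["cx"]],[0,F,f["cy"]],[0,0,1]]),np.array([f["k1"],0,0,0.])
def plane(f,px,z):
    k,d=K(f); p=cv2.undistortPoints(np.array(px,float).reshape(-1,1,2),k,d)[:,0]
    T=np.array(f["cam_to_world"]); v=np.c_[p,np.ones(len(p))]@T[:3,:3].T; o=T[:3,3]
    return o+v*((z-o[2])/v[:,2])[:,None]
def proj(f,P):
    k,d=K(f); T=np.linalg.inv(np.array(f["cam_to_world"])); 
    return cv2.projectPoints(np.array(P,float).reshape(-1,1,3),T[:3,:3],T[:3,3],k,d)[0][:,0]
def grab(n,name):
    import pickle
    f=r.grab_frame(n); pickle.dump(f,open(f"{name}.pkl","wb")); cv2.imwrite(f"pics/{name}.png",f["image"][:,:,::-1]); return f
E
python3 - <<'E'
from h import *
for n in ("scene","side","wrist"): f=grab(n,n+"0"); print(n,np.round(f["cam_to_world"],2).tolist(),f["fov_y"],f["k1"])
s,d=[cv2.imread(f"pics/{n}0.png") for n in("scene","side")]
print(r.observe())
E
```

```text
scene [[-0.36, 0.79, -0.5, 1146.33], [0.93, 0.31, -0.19, 289.57], [0.01, -0.53, -0.85, 1163.62], [0.0, 0.0, 0.0, 1.0]] 50.20063708181513 -0.04387601789895369
side [[0.98, -0.12, 0.15, 350.19], [-0.19, -0.55, 0.82, -880.63], [-0.02, -0.83, -0.56, 667.95], [0.0, 0.0, 0.0, 1.0]] 46.474000853869974 0.010155197049188516
wrist [[0.24, -0.94, -0.26, 190.21], [-0.97, -0.23, -0.06, -493.83], [-0.0, 0.27, -0.96, 372.54], [0.0, 0.0, 0.0, 1.0]] 61.95799425185784 -0.016006474910943574
{'t': 0.15, 'q': array([-1.55539859e+00,  3.13355095e-01,  1.49821742e+00, -3.72752318e-06,
        1.33101813e+00, -2.23396905e-01]), 'dq': array([-0.00189256, -0.00145848, -0.00216253, -0.00181341,  0.00321382,
       -0.00013831]), 'tau': array([ 5.02514195e-04, -4.12374008e+01, -2.59794205e+01, -2.26099014e-04,
        3.31420779e-03,  1.31620048e-06]), 'position': array([ 124.16508542, -509.91930051,  230.86633559]), 'tcp_rot': array([-3.11824034e+00, -3.74090266e-01, -1.57034380e-04]), 'wrist_force': array([-0.35931501, -0.41081864,  0.97367693]), 'wrist_torque': array([-0.03565297,  0.06647416, -0.01071034]), 'finger_force': 0.0, 'opening': 0.9997288470666797}
```

View pics/scene0.png

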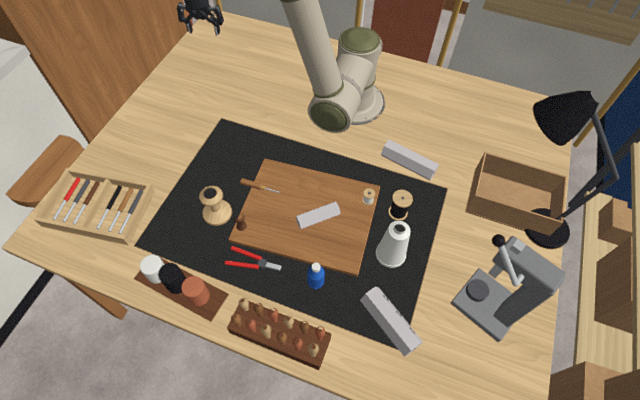

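View pics/side0.png

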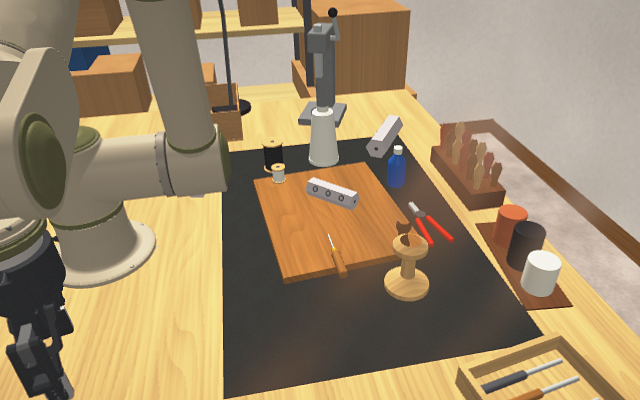

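The views show three hex bars: scene (318,215), on the board, with three dishes visible at side (332,193); scene (408,160), on the mat; and scene (390,320), on the mat and larger. The one on the board fits the description, so I'll enlarge it to confirm.

```bash
python3 - <<'E'
from h import *
s,d=[cv2.imread(f"pics/{n}0.png") for n in("scene","side")]
a=cv2.resize(s[195:235,280:360],None,fx=7,fy=7,interpolation=cv2.INTER_CUBIC)
b=cv2.resize(d[170:212,290:370],None,fx=7,fy=7,interpolation=cv2.INTER_CUBIC)
cv2.imwrite("pics/crop.png",np.vstack([a,b]))
E
```

```text
(no output)
```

View pics/crop.png

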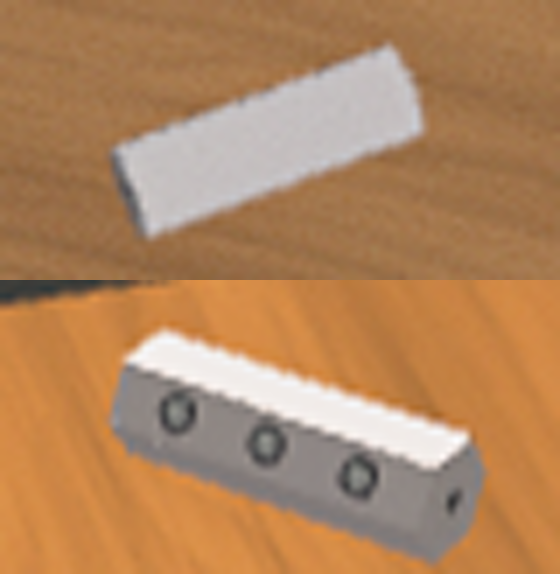

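The crop confirms it: the board bar has three dishes on its upper slanting face towards the side camera (about −y), at side pixels (315,189), (328,193) and (341,198). Next I'll measure the top face.

```bash
python3 - <<'E'
from h import *
import pickle
f=pickle.load(open("side0.pkl","rb")); g=pickle.load(open("scene0.pkl","rb"))
c=np.array([[165,50],[125,83],[440,188],[468,153]])/7+[290,170]-0.4
P=plane(f,c,58); print(P.round(1)); print(np.linalg.norm(np.diff(P,axis=0),axis=1))
C=P.mean(0); u=(P[2]+P[3]-P[0]-P[1]); L=np.linalg.norm(u); u/=L; print(C,u,L, np.degrees(np.arctan2(u[1],u[0])))
n=np.array([u[1],-u[0],0]); print("toward dishes",n)
# predicted silhouette in scene
ct=C*[1,1,0]+[0,0,38]
Q=[ct+s*65*u+23.1*(np.cos(a)*n+np.sin(a)*np.array([0,0,1])) for s in(-1,1) for a in np.radians(np.arange(0,360,60))]
q=proj(g,Q); hp=cv2.convexHull(q.astype(np.float32))[:,0]; print("pred",((hp-[280,195])*7).round())
# measured silhouette in scene: desaturated
hsv=cv2.cvtColor(g["image"],cv2.COLOR_RGB2HSV)
m=((hsv[...,1]<70)&(hsv[...,2]>90)).astype(np.uint8)[195:235,280:360]
k=cv2.findContours(m,0,2)[0]; k=max(k,key=cv2.contourArea); M=cv2.moments(k); mp=cv2.moments(hp); 
print("meas cen",M['m10']/M['m00']+280,M['m01']/M['m00']+195,"pred",mp['m10']/mp['m00'],mp['m01']/mp['m00'],cv2.minAreaRect(k),cv2.minAreaRect(hp))
# board corners in scene, others' rough positions
print("board",plane(g,[[266,160],[381,184],[359,272],[232,235]],18).round())
print("spool top,slicker,awl,bottle,pliers",plane(g,[[369,195],[241,224],[260,186],[316,285],[255,262]],30).round())
T=R.from_rotvec(r.observe()["tcp_rot"]).as_matrix(); print(T.round(3))
E
```

```text
[[497.9 119.1  58. ]
 [480.2  99.9  58. ]
 [573.6   9.9  58. ]
 [588.1  28.9  58. ]]
[ 26.12634096 129.66396456  23.87181356]
[534.95912914  64.45314738  58.        ] [ 0.71357637 -0.70057745  0.        ] 257.17608763032155 -44.47335152322819
toward dishes [-0.70057745 -0.71357637  0.        ]
pred [[416. 129.]
 [141. 235.]
 [132. 236.]
 [111. 193.]
 [100. 149.]
 [370.  46.]
 [384.  43.]
 [407.  84.]]
meas cen 317.8457711442786 214.68364062042727 pred 316.87217338774036 214.9180144518124 ((38.041099548339844, 19.609590530395508), (14.044938087463379, 44.59267807006836), 69.44395446777344) ((317.0664978027344, 214.92523193359375), (13.60272216796875, 44.961769104003906), 69.16492462158203)
board [[ 389. -176.   18.]
 [ 339.  212.   18.]
 [ 656.  242.   18.]
 [ 684. -152.   18.]]
spool top,slicker,awl,bottle,pliers [[ 402.  190.   30.]
 [ 645. -139.   30.]
 [ 499. -145.   30.]
 [ 742.  143.   30.]
 [ 742.  -46.   30.]]
[[ 0.972  0.237 -0.   ]
 [ 0.237 -0.972  0.001]
 [ 0.    -0.001 -1.   ]]
```

Request:
step_arm(
  commands=[
    [[573, -484, 0], [0, 0, -0.555], 0],
    [[573, -484, 0], [0, 0, -0.555], 0],
    [[573, -484, 0], [0, 0, -0.555], 0],
    [[573, -484, 0], [0, 0, -0.555], 0],
    [[573, -484, 0], [0, 0, -0.555], 0],
  ],
  grip_force=40,
)

```text
t: 0.65
position: [272.2, -306.4, 231.2]
tcp_rot: [2.896, 1.218, 0.0]
wrist_force: [0.7, -0.7, -0.7]
opening: 0.143
finger_force: 0.0
```

```bash
cat >> h.py <<'E'
def goal(P,head):
    o=r.observe(); T=R.from_rotvec(o["tcp_rot"])
    D=R.from_euler('z',head)*R.from_rotvec([np.pi,0,0])
    print("t",round(o["t"],2),"pos",o["position"].round(1),"F",o["wrist_force"].round(1),"shift",T.inv().apply(np.array(P)-o["position"]).round(1),"turn",(T.inv()*D).as_rotvec().round(3))
E
python3 - <<'E'
from h import *
goal([566,96,150],np.radians(45.5))
E
```

```text
t 0.65 pos [ 272.2 -306.4  231.2] F [ 0.7 -0.7 -0.7] shift [493.  -71.5  81.3] turn [ 0.    -0.     0.002]
```

Request:
step_arm(
  commands=[
    [[493, -71, 0], [0, 0, 0], 0],
    [[493, -71, 0], [0, 0, 0], 0],
    [[493, -71, 0], [0, 0, 0], 0],
    [[493, -71, 0], [0, 0, 0], 0],
    [[493, -71, 0], [0, 0, 0], 0],
  ],
)

```text
t: 1.15
position: [420.5, -104.8, 231.4]
tcp_rot: [2.897, 1.214, 0.0]
wrist_force: [0.9, -1.8, 0.6]
opening: -0.003
finger_force: 0.0
```

```bash
python3 - <<'E'
from h import *
goal([566,96,150],np.radians(45.5))
E
```

```text
t 1.15 pos [ 420.5 -104.8  231.4] F [ 0.9 -1.8  0.6] shift [245.2 -37.1  81.4] turn [ 0. -0. -0.]
```

Request:
step_arm(
  commands=[
    [[245, -37, 60], [0, 0, 0], 0],
    [[245, -37, 60], [0, 0, 0], 0],
    [[245, -37, 60], [0, 0, 0], 0],
    [[245, -37, 60], [0, 0, 0], 0],
    [[245, -37, 60], [0, 0, 0], 0],
  ],
)

```text
t: 1.65
position: [563.0, 92.0, 171.7]
tcp_rot: [2.897, 1.215, -0.0]
wrist_force: [0.3, -0.7, 0.7]
opening: -0.001
finger_force: 0.0
```

Request:
step_arm(
  commands=[
    [[0, 0, 0], [0, 0, 0], 0],
    [[0, 0, 0], [0, 0, 0], 0],
    [[0, 0, 0], [0, 0, 0], 0],
    [[0, 0, 0], [0, 0, 0], 0],
    [[0, 0, 0], [0, 0, 0], 0],
  ],
)

```text
t: 2.15
position: [562.1, 89.1, 173.1]
tcp_rot: [2.898, 1.212, 0.001]
wrist_force: [1.0, -0.4, -0.5]
opening: -0.003
finger_force: 0.0
```

```bash
python3 - <<'E'
from h import *
goal([566,96,90],np.radians(45.5))
f=grab("wrist","w1")
C=np.array([535.5,65,38]);u=np.array([.7136,-.7006,0]);n=np.array([u[1],-u[0],0])
Q=[C+s*65*u+e*11.5*n+[0,0,20] for s,e in((-1,-1),(-1,1),(1,1),(1,-1))]
print(proj(f,Q).round())
E
```

```text
t 2.15 pos [562.1  89.1 173.1] F [ 1.  -0.4 -0.5] shift [ 7.6 -2.1 83.1] turn [ 0.001 -0.001 -0.002]
[[239. 227.]
 [240. 253.]
 [396. 252.]
 [398. 227.]]
```

View pics/w1.png

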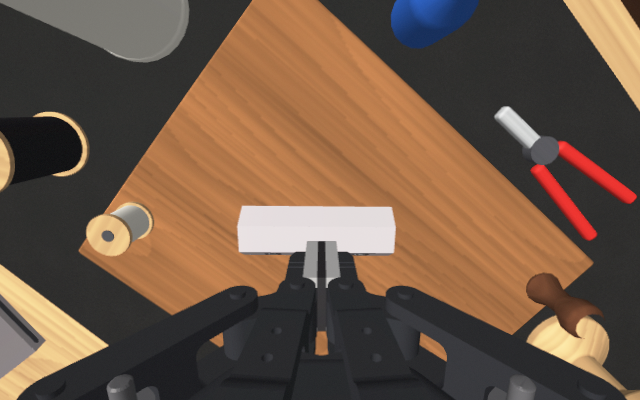

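The wrist view matches the prediction: the bar's top face spans cols 238–396, rows 227–253. Next I'll descend behind it.

Request:
step_arm(
  commands=[
    [[8, -2, 40], [0, 0, 0], 0],
    [[8, -2, 80], [0, 0, 0], 0],
    [[8, -2, 121], [0, 0, 0], 0],
    [[8, -2, 121], [0, 0, 0], 0],
    [[8, -2, 121], [0, 0, 0], 0],
  ],
)

```text
t: 2.7
position: [566.9, 96.8, 52.6]
tcp_rot: [2.897, 1.214, 0.001]
wrist_force: [0.3, 0.9, 1.1]
opening: 0.001
finger_force: 0.0
```

```bash
python3 - <<'E'
from h import *
C=np.array([535.5,65,0]);n=np.array([-.7006,-.7136,0])
goal(C-26*n+[0,0,52],np.radians(45.5))
E
```

```text
t 2.7 pos [566.9  96.8  52.6] F [0.3 0.9 1.1] shift [-18.7  -0.1   0.6] turn [ 0.    -0.    -0.001]
```

Request:
step_arm(
  commands=[
    [[-5, 0, 0.5], [0, 0, 0], 0],
    [[-9, 0, 0.5], [0, 0, 0], 0],
    [[-12, 0, 0.5], [0, 0, 0], 0],
    [[-15, 0, 0.5], [0, 0, 0], 0],
    [[-17, 0, 0.5], [0, 0, 0], 0],
  ],
)

```text
t: 3.2
position: [554.4, 84.7, 51.3]
tcp_rot: [2.897, 1.214, 0.001]
wrist_force: [0.1, -0.3, 0.1]
opening: -0.001
finger_force: 0.0
```

Request:
step_arm(
  commands=[
    [[-0.5, 0, 0], [0, 0, 0], 0],
    [[-1, 0, 0], [0, 0, 0], 0],
    [[-1.5, 0, 0], [0, 0, 0], 0],
    [[-2, 0, 0], [0, 0, 0], 0],
    [[-2, 0, 0], [0, 0, 0], 0],
  ],
)

```text
t: 3.7
position: [553.1, 83.5, 50.9]
tcp_rot: [-2.897, -1.214, 0.0]
wrist_force: [0.3, 0.4, -0.2]
opening: -0.0
finger_force: 0.0
```

Request:
step_arm(
  commands=[
    [[-0.6, 0, -0.5], [0, 0, 0], 0],
    [[-1.2, 0, -1], [0, 0, 0], 0],
    [[-1.8, 0, -1], [0, 0, 0], 0],
    [[-2.4, 0, -1], [0, 0, 0], 0],
    [[-3, 0, -1], [0, 0, 0], 0],
  ],
)

```text
t: 4.2
position: [551.4, 81.7, 52.3]
tcp_rot: [2.897, 1.214, 0.002]
wrist_force: [2.3, 3.6, 3.0]
opening: -0.004
finger_force: 2.4
```

Request:
step_arm(
  commands=[
    [[-0.6, 0, 0], [0, 0, 0], 0],
    [[-1.2, 0, 0], [0, 0, 0], 0],
    [[-1.8, 0, 0], [0, 0, 0], 0],
    [[-2.4, 0, 0], [0, 0, 0], 0],
    [[-3, 0, 0], [0, 0, 0], 0],
  ],
)

```text
t: 4.7
position: [550.0, 80.1, 53.3]
tcp_rot: [2.897, 1.214, 0.006]
wrist_force: [2.1, 8.5, 11.0]
opening: -0.002
finger_force: 6.2
```

Request:
step_arm(
  commands=[
    [[-2, 0, -1.7], [0, 0, 0], 0],
    [[-4, 0, -3], [0, 0, 0], 0],
    [[-6, 0, -4], [0, 0, 0], 0],
    [[-8, 0, -5], [0, 0, 0], 0],
    [[-10, 0, -5.7], [0, 0, 0], 0],
  ],
)

```text
t: 5.2
position: [542.1, 72.3, 58.3]
tcp_rot: [2.897, 1.214, 0.002]
wrist_force: [-0.2, 3.9, 5.6]
opening: 0.003
finger_force: 3.2
```

```bash
python3 - <<'E'
from h import *
goal([535.5,65,61],np.radians(45.5))
f=grab("side","s1"); a=cv2.resize(f["image"][165:225,280:380,::-1],None,fx=6,fy=6,interpolation=cv2.INTER_CUBIC); cv2.imwrite("pics/s1c.png",a)
E
```

```text
t 5.2 pos [542.1  72.3  58.3] F [-0.2  3.9  5.6] shift [-9.8  0.4 -2.7] turn [ 0.001 -0.001 -0.   ]
```

View pics/s1c.png

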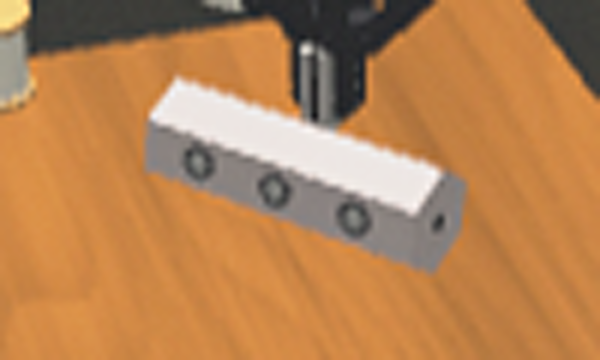

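The bar is tipping about its near edge: the dish face is now nearly vertical and the fingertip sits behind the top edge at about (320,120) in the crop. I'll continue along the arc.

Request:
step_arm(
  commands=[
    [[-2.2, 0, -0.8], [0, 0, 0], 0],
    [[-4.4, 0, -1.4], [0, 0, 0], 0],
    [[-6.6, 0, -1.8], [0, 0, 0], 0],
    [[-8.8, 0, -2.1], [0, 0, 0], 0],
    [[-11, 0, -2.4], [0, 0, 0], 0],
  ],
)

```text
t: 5.75
position: [534.0, 64.2, 60.5]
tcp_rot: [2.897, 1.215, -0.001]
wrist_force: [-1.3, 2.2, 4.1]
opening: 0.005
finger_force: 2.4
```

Request:
step_arm(
  commands=[
    [[-1, 0, 0], [0, 0, 0], 0],
    [[-1.5, 0, 0], [0, 0, 0], 0],
    [[-2, 0, 0], [0, 0, 0], 0],
    [[-2, 0, 0], [0, 0, 0], 0],
    [[-2, 0, 0], [0, 0, 0], 0],
  ],
)

```text
t: 6.25
position: [532.5, 62.7, 60.5]
tcp_rot: [2.897, 1.215, -0.001]
wrist_force: [-1.1, 1.6, 6.9]
opening: -0.003
finger_force: 3.0
```

```bash
cat >> h.py <<'E'
def two(name):
    f=grab("side",name+"s"); g=grab("scene",name+"c")
    a=cv2.resize(f["image"][165:225,270:370,::-1],None,fx=6,fy=6,interpolation=cv2.INTER_CUBIC)
    b=cv2.resize(g["image"][180:228,270:350,::-1],None,fx=7.5,fy=6,interpolation=cv2.INTER_CUBIC)
    cv2.imwrite(f"pics/{name}.png",np.vstack([a,b[:239]]))
E
python3 - <<'E'
from h import *
two("t2")
E
```

```text
(no output)
```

View pics/t2.png

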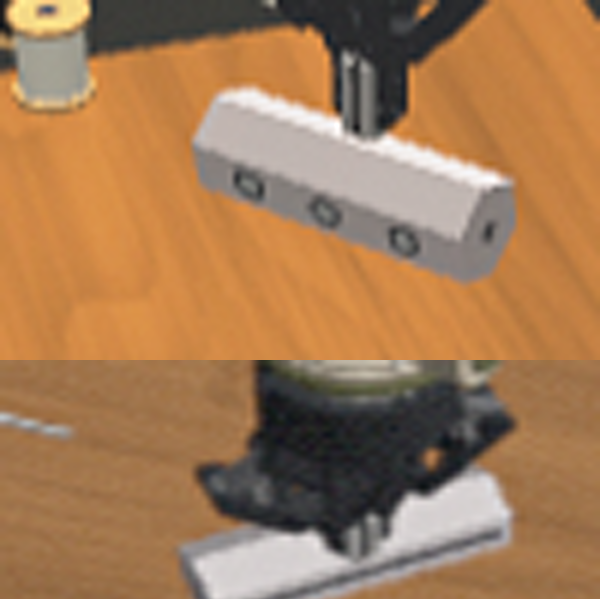

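It has rolled one flat: the dishes now face down on the near side, and the groove line shows on the back upper face in the scene view. The fingertip rests on the bar, so I'll lift off and back away.

Request:
step_arm(
  commands=[
    [[0, 0, -8], [0, 0, 0], 0],
    [[4, 0, -25], [0, 0, 0], 0],
    [[25, 0, -40], [0, 0, 0], 0],
    [[45, 0, -60], [0, 0, 0], 0],
    [[45, 0, -60], [0, 0, 0], 0],
  ],
)

```text
t: 6.85
position: [566.2, 95.8, 122.6]
tcp_rot: [2.894, 1.216, 0.007]
wrist_force: [-0.5, -0.1, 0.2]
opening: -0.004
finger_force: 0.0
```

```bash
python3 - <<'E'
from h import *
goal([566,96,90],np.radians(45.5))
f=grab("wrist","w2"); two("t3")
i=cv2.resize(f["image"][150:310,200:440,::-1],None,fx=2.5,fy=2.5); cv2.imwrite("pics/m3.png",np.vstack([i,cv2.imread("pics/t3.png")[60:260]]))
E
```

```text
t 6.85 pos [566.2  95.8 122.6] F [-0.5 -0.1  0.2] shift [-0.2 -0.4 32.6] turn [ 0.004 -0.003  0.001]
```

View pics/m3.png

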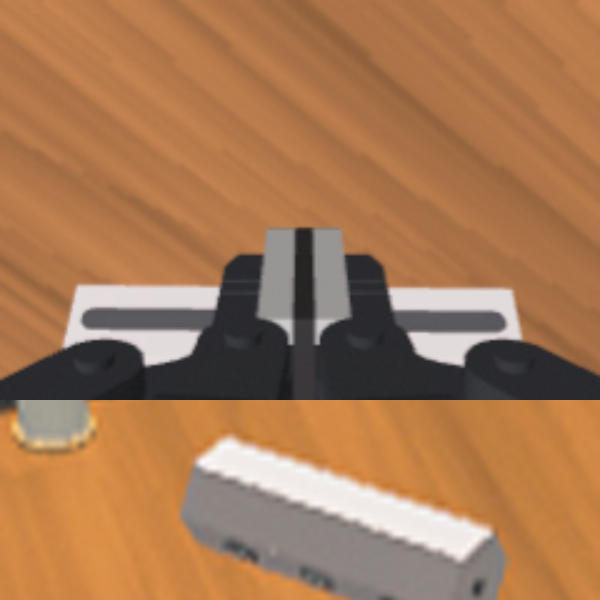

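The wrist crop shows the groove on the far upper face, and the side crop shows a flat white top face with the bar resting. I'll measure the new position.

```bash
python3 - <<'E'
from h import *
import pickle
f=pickle.load(open("t3s.pkl","rb"))
c=np.array([[228,97],[200,125],[463,215],[492,188]])/6+[270,165]-0.4
P=plane(f,c,58); C=P.mean(0); u=(P[2]+P[3]-P[0]-P[1]); L=np.linalg.norm(u)/2; u/=2*L
print(P.round(),np.linalg.norm(np.diff(P,axis=0),axis=1)); h=np.arctan2(u[1],u[0]); print(C,u,L,np.degrees(h))
n=np.array([u[1],-u[0],0])
goal(C-40*n+[0,0,52-58],h+np.pi/2)
E
```

```text
[[481. 103.  58.]
 [466.  84.  58.]
 [557.  -3.  58.]
 [572.  13.  58.]] [ 24.05337703 125.69177345  22.25603676]
[519.10508383  49.01055233  58.        ] [ 0.71367534 -0.70047663  0.        ] 127.03822140366356 -44.46525678153475
t 7.0 pos [563.4  94.5 119.2] F [-0.3 -0.7 -0.8] shift [-23.4   0.4  67.2] turn [-0.001  0.002 -0.001]
```

Request:
step_arm(
  commands=[
    [[-15, 0, 25], [0, 0, 0], 0],
    [[-23, 0, 50], [0, 0, 0], 0],
    [[-23, 0, 67], [0, 0, 0], 0],
    [[-23, 0, 67], [0, 0, 0], 0],
    [[-23, 0, 67], [0, 0, 0], 0],
  ],
)

```text
t: 7.5
position: [547.9, 78.2, 53.1]
tcp_rot: [-2.897, -1.214, 0.001]
wrist_force: [0.5, 0.7, 0.6]
opening: -0.001
finger_force: 0.0
```

```bash
python3 - <<'E'
from h import *
C=np.array([519.3,48.8,0]);n=np.array([-.7005,-.7137,0])
goal(C-24*n+[0,0,52],np.radians(45.5))
E
```

```text
t 7.5 pos [547.9  78.2  53.1] F [0.5 0.7 0.6] shift [-17.    0.2   1.1] turn [-0.001  0.001 -0.001]
```

Request:
step_arm(
  commands=[
    [[-5, 0, 0.5], [0, 0, 0], 0],
    [[-9, 0, 0.5], [0, 0, 0], 0],
    [[-13, 0, 0.5], [0, 0, 0], 0],
    [[-16, 0, 0.5], [0, 0, 0], 0],
    [[-17, 0, 0.5], [0, 0, 0], 0],
  ],
)

```text
t: 8.0
position: [536.1, 66.1, 52.8]
tcp_rot: [2.897, 1.214, 0.0]
wrist_force: [0.4, -0.2, 0.9]
opening: 0.003
finger_force: 0.0
```

Request:
step_arm(
  commands=[
    [[-1, 0, 0], [0, 0, 0], 0],
    [[-2, 0, -0.7], [0, 0, 0], 0],
    [[-3, 0, -1.4], [0, 0, 0], 0],
    [[-4, 0, -2.1], [0, 0, 0], 0],
    [[-5, 0, -2.8], [0, 0, 0], 0],
  ],
)

```text
t: 8.5
position: [532.8, 62.9, 55.4]
tcp_rot: [2.897, 1.215, 0.0]
wrist_force: [0.8, 1.3, 0.3]
opening: 0.004
finger_force: 0.6
```

Contact is too close to the top edge, so I'll back off and re-enter lower.

Request:
step_arm(
  commands=[
    [[4, 0, 0], [0, 0, 0], 0],
    [[5, 0, 2], [0, 0, 0], 0],
    [[5, 0, 4], [0, 0, 0], 0],
    [[4, 0, 4], [0, 0, 0], 0],
    [[3, 0, 4], [0, 0, 0], 0],
  ],
)

```text
t: 9.0
position: [535.2, 65.3, 51.6]
tcp_rot: [-2.897, -1.214, -0.002]
wrist_force: [1.7, 4.5, 4.4]
opening: 0.002
finger_force: 3.1
```

Request:
step_arm(
  commands=[
    [[-0.6, 0, 0], [0, 0, 0], 0],
    [[-1.2, 0, 0], [0, 0, 0], 0],
    [[-1.8, 0, 0], [0, 0, 0], 0],
    [[-2.4, 0, 0], [0, 0, 0], 0],
    [[-3, 0, -0.5], [0, 0, 0], 0],
  ],
)

```text
t: 9.5
position: [533.6, 63.6, 52.9]
tcp_rot: [-2.897, -1.214, -0.005]
wrist_force: [1.2, 7.2, 8.1]
opening: -0.001
finger_force: 4.9
```

Request:
step_arm(
  commands=[
    [[-2, 0, -1.7], [0, 0, 0], 0],
    [[-4, 0, -3], [0, 0, 0], 0],
    [[-6, 0, -4], [0, 0, 0], 0],
    [[-8, 0, -5], [0, 0, 0], 0],
    [[-10, 0, -5.7], [0, 0, 0], 0],
  ],
)

```text
t: 10.0
position: [525.7, 55.8, 57.9]
tcp_rot: [-2.897, -1.214, -0.001]
wrist_force: [0.4, 4.0, 6.2]
opening: -0.004
finger_force: 3.1
```

Request:
step_arm(
  commands=[
    [[-2.2, 0, -0.8], [0, 0, 0], 0],
    [[-4.4, 0, -1.4], [0, 0, 0], 0],
    [[-6.6, 0, -1.8], [0, 0, 0], 0],
    [[-8.8, 0, -2.1], [0, 0, 0], 0],
    [[-11, 0, -2.4], [0, 0, 0], 0],
  ],
)

```text
t: 10.5
position: [517.6, 47.6, 60.1]
tcp_rot: [-2.897, -1.214, 0.002]
wrist_force: [-1.7, 1.3, 5.0]
opening: 0.001
finger_force: 2.0
```

Request:
step_arm(
  commands=[
    [[-1, 0, 0], [0, 0, 0], 0],
    [[-1.5, 0, 0], [0, 0, 0], 0],
    [[-2, 0, 0], [0, 0, 0], 0],
    [[-2, 0, 0], [0, 0, 0], 0],
    [[-2, 0, 0], [0, 0, 0], 0],
  ],
)

```text
t: 11.0
position: [516.2, 46.3, 60.0]
tcp_rot: [-2.897, -1.214, 0.002]
wrist_force: [-2.2, 1.4, 5.6]
opening: -0.0
finger_force: 2.7
```

Request:
step_arm(
  commands=[
    [[-1, 0, 0], [0, 0, 0], 0],
    [[-2, 0, 0], [0, 0, 0], 0],
    [[-3, 0, 0], [0, 0, 0], 0],
    [[-4, 0, 0], [0, 0, 0], 0],
    [[-5, 0, 0], [0, 0, 0], 0],
  ],
)

```text
t: 11.5
position: [512.7, 42.6, 59.8]
tcp_rot: [-2.897, -1.214, 0.002]
wrist_force: [0.7, 0.1, 0.7]
opening: 0.0
finger_force: 0.0
```

Request:
step_arm(
  commands=[
    [[0, 0, -8], [0, 0, 0], 0],
    [[0, 0, -25], [0, 0, 0], 0],
    [[15, 0, -50], [0, 0, 0], 0],
    [[45, 0, -80], [0, 0, 0], 0],
    [[80, 0, -100], [0, 0, 0], 0],
  ],
)

```text
t: 12.0
position: [570.2, 100.1, 162.7]
tcp_rot: [2.897, 1.212, 0.003]
wrist_force: [0.9, -0.9, 0.8]
opening: 0.001
finger_force: 0.0
```

Request:
step_arm(
  commands=[
    [[0, 0, 0], [0, 0, 0], 0],
    [[0, 0, 0], [0, 0, 0], 0],
    [[0, 0, 0], [0, 0, 0], 0],
    [[0, 0, 0], [0, 0, 0], 0],
    [[0, 0, 0], [0, 0, 0], 0],
  ],
)

```text
t: 12.5
position: [568.8, 99.4, 159.6]
tcp_rot: [-2.897, -1.213, 0.001]
wrist_force: [0.8, 0.1, 0.3]
opening: -0.002
finger_force: 0.0
```

```bash
python3 - <<'E'
from h import *
two("t4"); f=grab("scene","fin")
i=cv2.resize(f["image"][140:300,180:420,::-1],None,fx=2.5,fy=2.5); cv2.imwrite("pics/m4.png",np.vstack([i,cv2.imread("pics/t4.png")[60:260]]))
goal([566,96,90],np.radians(45.5))
E
```

```text
t 12.65 pos [569.1  99.7 159.9] F [0.7 0.2 0.5] shift [-4.8  0.4 69.9] turn [-0.     0.    -0.001]
```

View pics/m4.png

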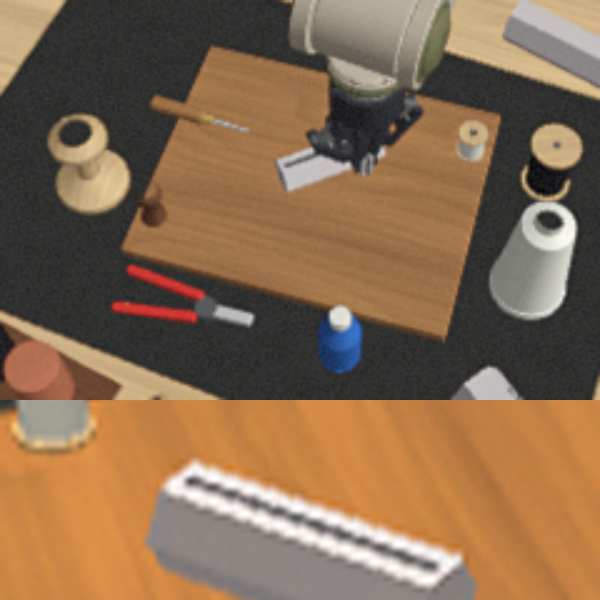

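The groove is now on top: it shows as a dark line along the white top face at about (315,525) in the crop. The bar lies flat in the middle of the board, the arm is clear of it, and the other things are where they were. I'll hand the job in.

```bash
python3 -c "
from plant import r
print(r.close_job())"
```

```text
the job is handed in; nothing more can be done
None
```

I rolled the bar two flats, letting it rest on each; it lies flat on the board with the groove face up, the other things are undisturbed, and the job is handed in (no verdict was returned).

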